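# Square the picture frame under the document camera and take the picture

## Task

The picture frame lies askew on the document camera's base board, one corner against the steel stop pin. Without lifting or tipping it, push its diagonally opposite corner so that it swings round in place, bearing on the pin, until its edges are parallel to the board's edges with that corner still at the pin; then press the round capture button right down and let go. Leave the mug, stamp, eraser and carton where they are.

Things in the scene. Friction and masses are not known exactly. Their poses are not given: they have to be found in the camera images.
- board: Document camera's grey base board, fixed, 320 mm (its x, roughly away from the robot) x 360 mm (y) x 8 mm; origin at the centre of its underside, on the desk. Just beyond its far edge, right (centred at x +185, y -145 mm), a black foot 50 x 60 x 30 mm carries a thin column with a small camera head, 220 mm tall, within 50 mm of the column.
- pin: Steel stop pin fixed upright on the base board, 16 mm diameter, 22 mm tall; origin on its axis at its foot (the board's top), at x +83.5, y -58 mm in the board's frame.
- frame: Loose picture frame lying flat on the board: plain wood rim, 160 x 120 x 14 mm, 0.2 to 0.45 kg. Origin: underside of its corner by the pin, from which it reaches 160 mm to its -x and 120 mm to its +y. Its short edge x = 0 bears on the pin. Starts 0.4 to 0.75 rad clockwise (from above) of square; square = its axes along the board's.
- frame_free_corner (a point): The frame's corner diagonally opposite the pin corner (x -160, y +120 mm in the frame's axes), at half thickness: the corner to push. Pushed on the long edge (y = 120 mm) beside this corner, towards the frame's -y, the frame turns counter-clockwise about the pin corner.
- capture_base: Black round housing of the push button, 48 mm diameter, 12 mm tall, fixed on the desk, left or right of the board; the button stands 6 mm proud of it. Origin at the centre of its underside.
- capture_top (a point): Centre of the top face of the round grey push button (32 mm diameter), pressed straight down.
- capture (a joint): Travel of the button: 0 out, 0.006 m fully down; springs back, about 4 N when fully down.
- mug: White ceramic mug, 80 mm diameter, 90 mm tall; origin at the centre of its underside. Bystander.
- stamp: Black hand stamp, 42 mm diameter, 65 mm tall, standing left or right of the board, on the other side from the button; origin at the centre of its underside. Bystander.
- eraser: Dark rubber eraser 45 x 22 x 13 mm lying on the board's near right corner; origin at the centre of its underside. Bystander.
- carton: Small drink carton 45 x 60 x 100 mm; origin at the centre of its underside. Bystander.
Not all that is in view belongs to the job. Leave any orange or turquoise look-alike of the capture_base alone. Leave any yellow look-alike of the frame alone.

How it is judged:
By the outcome, as a careful person would: the job done as asked, in the order asked, and still so for the second after the job is handed in, with the robot touching nothing.
It also fails if it takes over 54 s, if anything falls off the work surface, if the arm or the gripper's body presses on something with over 40 N, if the wrist force passes 120 N, or if a joint passes its speed limit or range.

## Robot

A 6-joint arm with a two-finger parallel gripper is mounted at the origin on the work surface. World frame = base frame: x ahead of the robot, y to its left, z up, the work surface at z = 0. Lengths are in m, angles in rad, forces in N, time in s.
With the tool pointing down it reaches from about 0.375 to 0.9 m from the base axis. Payload 3.1 kg.
Tool frame: the origin (TCP) lies midway between the tips of the shut fingers; the grasp point (between the pads) lies 19 mm behind it; x points along the fingers, z is the direction in which the jaws open and shut, and the axes are right-handed (so a half turn about x gives the same grasp; the last joint's range is limited). The gripper opens to 85 mm and grips with 20 to 120 N. Pads are 22 mm wide; open, the fingers measure 114 mm over their backs; the gripper's body (76 mm by 85 mm) begins 54 mm behind the grasp point. The pads swing forward as they close: fully open they stand 13 mm farther back than shut.
Start: joints at [-1.302, 0.527, 1.433, -0, 1.181, -0.178], TCP at [0.27, -0.564, 0.231] pointing down, gripper open.
Joint ranges: [-3.08, 3.08], [-0.75, 2.2], [0.22, 2.44], [-1.43, 4.57], [0, 2.65], [-2.85, 2.85]. Speed limits (rad/s): [2.79, 2.79, 3.14, 3.14, 3.14, 3.14].

## Interface

Orientations are given as a 3x3 rotation matrix whose columns are the frame's x, y, z axes.
In Python, from station import telemetry, imaging, bot gives the robot as it stands.
- The arm moves only by the tool send_rows, never from a script. Its argument "motion" is a list that holds one entry, the list of rows, each a list of 5 numbers: the shift along the world's x, y, z in cm, then the turn about the world's z in degrees, then the finger opening in cm, from 0 to 8.54. In form: [[[dx, dy, dz, yaw, jaw], ...]]. A call has 1 to 20 rows; each row shifts and turns the commanded pose from where the row before left it; what a row does not reach is not made up. A row lasts 1/12 s, in which the tool goes at most 41.7 mm and 7.16 degrees, less where a joint would pass 70% of its speed; a pose out of reach is approached as far as the arm can. A call is refused whole if a number of a shift passes 4.17 or a number of a turn 7.16, either way. A call with a gripper value outside its range is refused whole. The fingers move at their own pace and stop on an object; "force" is the grip in N (left out, the last holds). Time passes only in rows, so rows that do not move let the fingers close. It gives the time, the measured TCP pose, the force and the opening at its end, in the units of the state.
- telemetry.get_state(): the state, without advancing time (a new reading comes with each control period).
- imaging.camera(name): name is "scene" or "top" or "wrist"; returns a dict with "pixels" (420x560x3 uint8, red, green, blue), "fx", "fy", "cx", "cy" (pixels), "R" (3x3) and "t" (3): a world point X has camera coordinates R X + t; the wrist camera has in their place "mount" (4x4, takes a point from camera to tool coordinates, whose origin is the TCP and whose axes are the tool frame's). Camera axes: x right, y down, z forward; pixel columns grow to the right and rows downward; lengths in m; the calibration is good to about 2 mm. The wrist camera is an equidistant fisheye: a pixel r from the principal point sees the ray r / f radians off the axis. A picture is of the moment at which its call begins: read the wrist's pose just before it. There is no depth.
- bot.close_job(): hands the job in, once; it reports no verdict.
The state is a dict: "time": time; "joint_pos": joint angles; "dq": joint speeds; "joint_efforts": joint torques, N m; "tcp_pos": TCP position; "tool_rot": TCP orientation; "ft_force": force on the tool from outside, world axes, zero at the start; "ft_torque": the same for the moment, N m; "finger_gap": finger opening in m.
Only numpy, scipy, OpenCV 4.12 (cv2) and the standard library are available. Lean on these libraries where they do the work, as an engineer would, in place of code of your own. Each camera call takes 0.05 s, during which the arm holds its last target.

## Working session

There is one attempt and no reset: what is moved stays moved. The work goes in short steps, Python scripts to look and compute and a tool call to move; the robot and the scene stay as the last step left them, time stands still between calls to the robot, and variables do not carry over. Pictures are saved under pics/ and viewed, and the job is handed in when it is done.

Besides the shell and the picture viewer there is one more tool, called after "Emit:" as a command line: name --argument value ..., lists and objects as JSON in quotes. send_rows: Moves the arm, as the interface text tells. Its arguments: {"type":"object","properties":{"motion":{"type":"array"},"force":{"type":"number"}},"required":["motion"]}

```bash
mkdir -p pics; ls; python3 - <<'E'
from station import telemetry, imaging, bot
import cv2,numpy as np,pickle
s=telemetry.get_state();print(s['time'],s['tcp_pos'],s['tool_rot'],s['finger_gap'],s['ft_force'])
d={}
for n in ('scene','top'):
    c=imaging.camera(n);d[n]=c
    cv2.imwrite(f'pics/{n}0.png',c['pixels'][:,:,::-1]);print(n,c['fx'],c['cx'],c['cy'],c['R'],c['t'])
pickle.dump(d,open('c0.pkl','wb'))
E
```

```text
pics
0.0 [ 0.26988401 -0.56293138  0.23030859] [[-5.97541892e-04  9.01837961e-01  4.32073992e-01]
 [ 2.12264038e-03  4.32074239e-01 -9.01835543e-01]
 [-9.99997569e-01  3.78253185e-04 -2.17246013e-03]] 0.08549450916434038 [ 0.04775465 -0.78202689 -0.50811841]
scene 393.2059871153553 282.20076225930023 205.94247565892806 [[-0.24868825  0.96858256  0.00140433]
 [ 0.81482443  0.20999353 -0.5403368 ]
 [-0.52365571 -0.13323113 -0.84144766]] [ 0.09648575 -0.30086121  1.21640881]
top 520.9525367188388 289.6302839214476 214.17691718642408 [[ 3.62267354e-02 -9.99343501e-01 -4.37317526e-04]
 [-9.78310766e-01 -3.53749726e-02 -2.04099625e-01]
 [ 2.03950164e-01  7.82169556e-03 -9.78950025e-01]] [-0.00503677  0.43370155  1.42314603]
```

View pics/scene0.png

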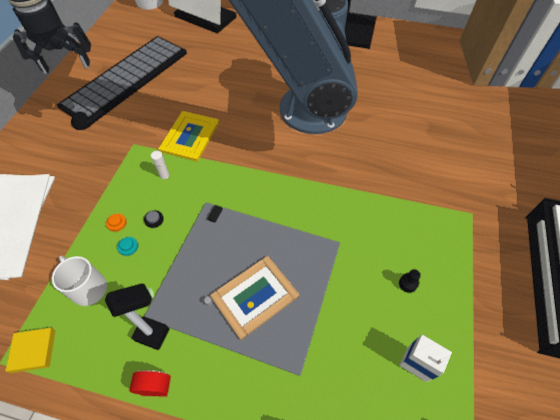

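View pics/top0.png

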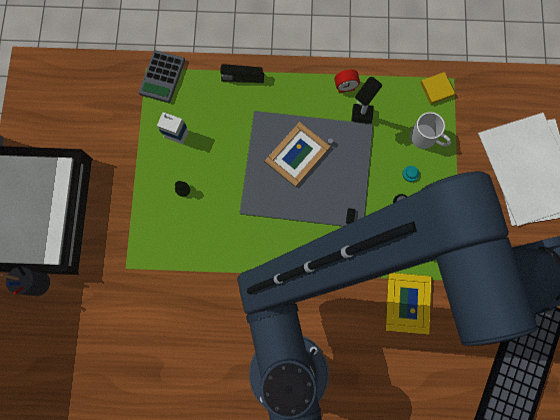

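The scene view shows the wood frame at about (254,297) with the pin at (207,300). The black housing with a grey top is at (153,218). The look-alikes are orange (116,222), turquoise (127,246) and the yellow frame (189,135). Only the black and grey button matches the description. I'll confirm it in a crop and take measurements.

```bash
cat > h.py <<'E'
import numpy as np,cv2
def ray(c,uv,z):
    R=np.array(c['R']);t=np.array(c['t']);o=-R.T@t
    d=R.T@np.array([(uv[0]-c['cx'])/c['fx'],(uv[1]-c['cy'])/c['fy'],1.]);return o+d*(z-o[2])/d[2]
def proj(c,X):
    p=np.array(c['R'])@np.array(X)+np.array(c['t']);return np.array([c['fx']*p[0]/p[2]+c['cx'],c['fy']*p[1]/p[2]+c['cy']])
def big(m):
    cs,_=cv2.findContours(m.astype(np.uint8),cv2.RETR_EXTERNAL,cv2.CHAIN_APPROX_NONE);return max(cs,key=cv2.contourArea)
def rot(v,a):
    return np.array([[np.cos(a),-np.sin(a)],[np.sin(a),np.cos(a)]])@v
E
python3 - <<'E'
import pickle;from h import *
d=pickle.load(open('c0.pkl','rb'))
for n,roi,br in (('scene',(195,245,110,105),(130,190,220,190)),('top',(255,115,90,80),(235,105,145,125))):
    c=d[n];hsv=cv2.cvtColor(c['pixels'],cv2.COLOR_RGB2HSV)
    H,S,V=[hsv[:,:,i].astype(int) for i in range(3)]
    g=np.zeros(H.shape,bool);x,y,w,h=br;g[y:y+h,x:x+w]=1
    green=(H>30)&(H<50)&(S>150)
    bm=g&~((H>30)&(H<50)&(S>120))
    x,y,w,h=roi;r=np.zeros(H.shape,bool);r[y:y+h,x:x+w]=1
    wood=r&(H>5)&(H<25)&(S>70)&(V>90)
    k=big(wood);q=cv2.minAreaRect(k);print(n,'frame',q,cv2.contourArea(k))
    hull=cv2.convexHull(k)
    ap=cv2.approxPolyDP(hull,5,True)[:,0];print(ap.tolist())
    # top z = .022
    P=np.array([ray(c,p,.022)[:2] for p in hull[:,0]],np.float32);(ct,sz,a)=cv2.minAreaRect(P*1000);print(ct,sz,a,cv2.boxPoints((ct,sz,a)).round(1).tolist())
    grey=g&(S<60)&(V>60)&(V<130)
    k=big(grey);print('board',cv2.approxPolyDP(cv2.convexHull(k),5,True)[:,0].tolist())
    P=np.array([ray(c,p,.008)[:2] for p in cv2.convexHull(k)[:,0]],np.float32);(ct,sz,a)=cv2.minAreaRect(P*1000);print(ct,sz,a,cv2.boxPoints((ct,sz,a)).round(1).tolist())
p=d['scene']['pixels'][:,:,::-1];q=d['top']['pixels'][:,:,::-1]
a=cv2.resize(p[190:340,95:345],None,fx=3,fy=3,interpolation=cv2.INTER_CUBIC)
cv2.imwrite('pics/a.png',a)
cv2.imwrite('pics/b.png',cv2.resize(q[100:230,235:435],None,fx=4,fy=4,interpolation=cv2.INTER_CUBIC))
E
```

```text
scene frame ((254.88592529296875, 295.9798583984375), (54.724693298339844, 74.71395111083984), 55.00797653198242) 3817.5
[[268, 256], [299, 295], [240, 339], [210, 294]]
(625.84326171875, -2.2352752685546875) (123.7374496459961, 160.7526092529297) 51.84534454345703 [[524.4000244140625, -1.2000000476837158], [650.7999877929688, -100.5], [727.2999877929688, -3.200000047683716], [600.9000244140625, 96.0999984741211]]
board [[206, 203], [338, 242], [299, 374], [145, 316]]
(587.15625, -33.90000915527344) (357.97320556640625, 318.6573791503906) 85.37487030029297 [[413.8999938964844, -199.5], [731.5, -225.1999969482422], [760.4000244140625, 131.6999969482422], [442.79998779296875, 157.39999389648438]]
top frame ((297.0077819824219, 153.12451171875), (40.22658920288086, 54.51762008666992), 41.423667907714844) 2060.5
[[300, 122], [329, 147], [294, 185], [265, 159]]
(622.0379028320312, -4.166290283203125) (119.7289810180664, 160.21400451660156) 51.65534210205078 [[522.0999755859375, -1.399999976158142], [647.7000122070312, -100.80000305175781], [722.0, -6.900000095367432], [596.2999877929688, 92.5]]
board [[254, 112], [371, 124], [363, 216], [341, 225], [240, 213]]
(582.52294921875, -34.85063171386719) (358.4949951171875, 318.8582763671875) 85.23271942138672 [[408.70001220703125, -200.1999969482422], [726.5, -226.6999969482422], [756.2999877929688, 130.5], [438.5, 157.0]]
```

View pics/a.png

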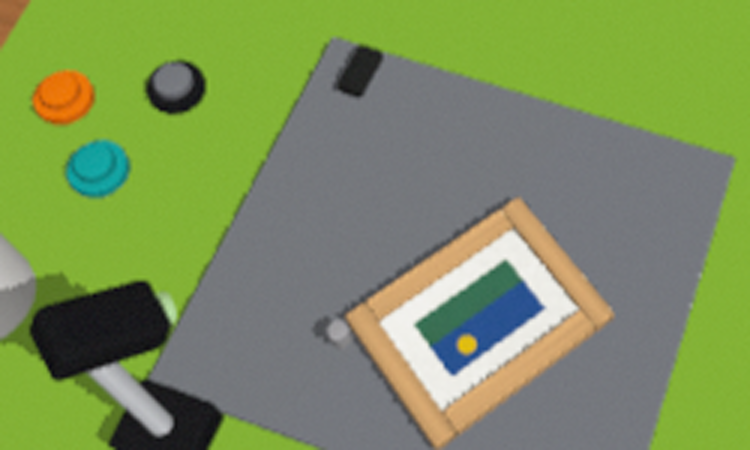

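View pics/b.png

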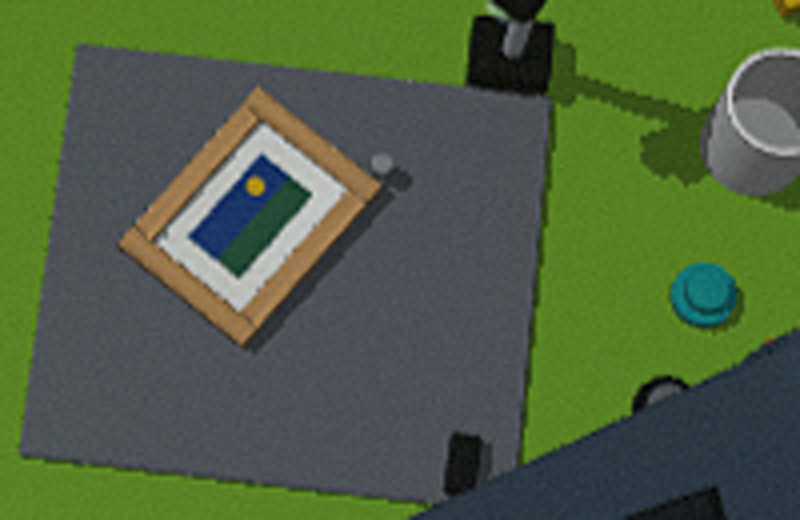

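In the crops, the black housing with a grey button is at scene pixel (153,217), separate from the orange and turquoise ones. The pin touches the frame's short edge at its right corner, at scene (207,300) and top (330,140). From the two views, the board yaw is about -4.7° and the frame yaw about -38.3°. Next I move to a pose above the free corner with the fingers shut.

Emit:
send_rows --motion '[[[1.8,3.385,0,1.3,0],[1.8,3.385,0,1.3,0],[1.8,3.385,0,1.3,0],[1.8,3.385,0,1.3,0],[1.8,3.385,0,1.3,0],[1.8,3.385,0,1.3,0],[1.8,3.385,0,1.3,0],[1.8,3.385,0,1.3,0],[1.8,3.385,0,1.3,0],[1.8,3.385,0,1.3,0],[1.8,3.385,0,1.3,0],[1.8,3.385,0,1.3,0],[1.8,3.385,0,1.3,0],[1.8,3.385,0,1.3,0],[1.8,3.385,0,1.3,0],[1.8,3.385,0,1.3,0],[1.8,3.385,0,1.3,0],[1.8,3.385,0,1.3,0],[1.8,3.385,0,1.3,0],[1.8,3.385,0,1.3,0]]]'

```text
time: 1.77
tcp_pos: [0.6303, 0.1153, 0.2308]
tool_rot: [[-0.001, 0.62, 0.785], [-0.0, 0.785, -0.62], [-1.0, -0.001, -0.001]]
ft_force: [0.3, -0.5, -0.1]
finger_gap: 0.0004
```

```bash
python3 - <<'E'
from station import telemetry, imaging, bot
import pickle;from h import *
s=telemetry.get_state();print(s['time'],s['tcp_pos'],s['joint_pos'],s['finger_gap']);R=s['tool_rot'];print(np.degrees(np.arctan2(R[1][1],R[0][1])))
d={}
for n in ('scene','top'):
    c=imaging.camera(n);d[n]=c
pickle.dump(d,open('c1.pkl','wb'))
cv2.imwrite('pics/s1.png',np.hstack([cv2.resize(d['scene']['pixels'][:,:,::-1][180:360,90:320],None,fx=1.7,fy=1.7),cv2.resize(d['top']['pixels'][:,:,::-1][90:270,220:450],None,fx=1.7,fy=1.7)]))
# button: dark housing blob
for n,(x,y,w,h) in (('scene',(138,205,32,26)),('top',(385,185,32,30))):
    c=d[n];hsv=cv2.cvtColor(c['pixels'],cv2.COLOR_RGB2HSV);m=np.zeros(hsv.shape[:2],bool);m[y:y+h,x:x+w]=1
    m&=(hsv[:,:,1]<90)
    g=m&(hsv[:,:,2]>60)
    for k,mm,z in (('all',m,.008),('grey',g,.018)):
        b=big(mm);M=cv2.moments(b);u=(M['m10']/M['m00'],M['m01']/M['m00']);print(n,k,u,M['m00'],ray(c,u,z).round(4))
E
```

```text
1.7667 [0.63026642 0.11532987 0.23081655] [ 6.92729716e-03  5.50077057e-01  1.39047557e+00 -1.40564431e-04
  1.20212272e+00  6.75739546e-01] 0.00043694921820346144
51.6828043605309
scene all (153.11915887850466, 218.5467289719626) 214.0 [ 0.4933 -0.3094  0.008 ]
scene grey (151.91363636363636, 216.4409090909091) 110.0 [ 0.4932 -0.3097  0.018 ]
top all (401.59811827956986, 201.38709677419354) 124.0 [ 0.4909 -0.3126  0.008 ]
top grey (402.0795107033639, 200.82874617737002) 54.5 [ 0.4902 -0.3119  0.018 ]
```

View pics/s1.png

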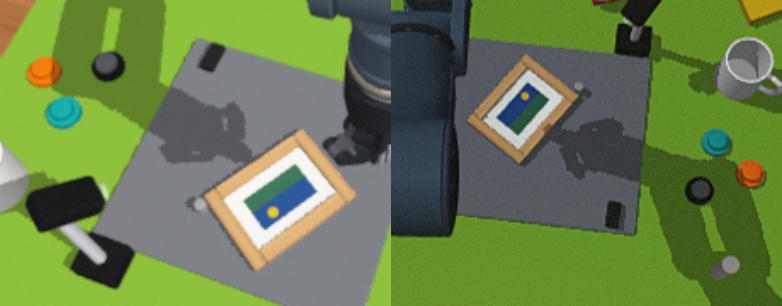

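The black button now shows clearly in both views at about (0.492, -0.311). The gripper hangs beside the free corner, so I descend next to the long edge.

Emit:
send_rows --motion '[[[0,0,-3,0,0],[0,0,-3.5,0,0],[0,0,-3.5,0,0],[0,0,-3.5,0,0],[0,0,-3,0,0],[0,0,-2.2,0,0],[0,0,-1.5,0,0],[0,0,-1,0,0],[0,0,-0.6,0,0],[0,0,0,0,0],[0,0,0,0,0]]]'

```text
time: 2.78
tcp_pos: [0.6305, 0.1131, 0.0138]
tool_rot: [[0.001, 0.621, 0.784], [-0.0, 0.784, -0.621], [-1.0, 0.0, 0.001]]
ft_force: [0.7, -0.4, -0.3]
finger_gap: -0.0004
```

```bash
cat > look.py <<'E'
from station import telemetry, imaging
import sys,pickle;from h import *
s=telemetry.get_state();print(s['time'],np.round(s['tcp_pos'],4),np.round(s['ft_force'],2));R=s['tool_rot'];print('tool y deg',np.degrees(np.arctan2(R[1][1],R[0][1])))
d={}
for n in ('scene','top'): d[n]=imaging.camera(n)
pickle.dump(d,open('c.pkl','wb'))
cv2.imwrite('pics/%s.png'%sys.argv[1],np.hstack([cv2.resize(d['scene']['pixels'][:,:,::-1][180:380,140:350],None,fx=1.8,fy=1.8),cv2.resize(d['top']['pixels'][:,:,::-1][90:270,230:420],None,fx=2,fy=2)]))if 0 else cv2.imwrite('pics/%s.png'%sys.argv[1],cv2.resize(d['scene']['pixels'][:,:,::-1][190:385,140:350],None,fx=3,fy=3,interpolation=cv2.INTER_CUBIC))
cv2.imwrite('pics/%st.png'%sys.argv[1],cv2.resize(d['top']['pixels'][:,:,::-1][100:240,230:390],None,fx=4,fy=4,interpolation=cv2.INTER_CUBIC))
for n,(x,y,w,h) in (('scene',(195,235,110,120)),('top',(250,110,90,110))):
    c=d[n];hsv=cv2.cvtColor(c['pixels'],cv2.COLOR_RGB2HSV)
    H,S,V=[hsv[:,:,i].astype(int) for i in range(3)]
    r=np.zeros(H.shape,bool);r[y:y+h,x:x+w]=1
    k=big(r&(H>5)&(H<25)&(S>70)&(V>90));hull=cv2.convexHull(k)[:,0]
    P=np.array([ray(c,p,.022)[:2] for p in hull],np.float32);(ct,sz,a)=cv2.minAreaRect(P*1000)
    print(n,np.round(ct,1),np.round(sz,1),round(a,2),cv2.boxPoints((ct,sz,a)).round(1).tolist())
E
python3 look.py s2
```

```text
2.7833 [0.6305 0.1131 0.0138] [ 0.74 -0.41 -0.27]
tool y deg 51.58499409979676
scene [625.9  -2.3] [123.7 160.7] 51.83 [[524.5, -1.2999999523162842], [650.7999877929688, -100.5], [727.2999877929688, -3.299999952316284], [600.9000244140625, 96.0]]
top [622.   -4.2] [120.  160.7] 51.95 [[521.7000122070312, -1.899999976158142], [648.2999877929688, -101.0], [722.2000122070312, -6.5], [595.7000122070312, 92.5]]
```

View pics/s2.png

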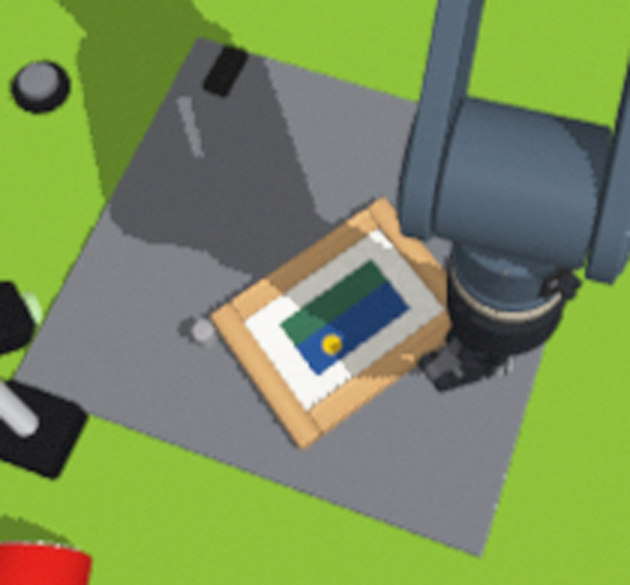

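```bash
python3 - <<'E'
import numpy as np
t0=-38.2;tf=-4.7
C0=np.array([649.3,-100.7]);U=lambda t:(np.array([np.cos(np.radians(t)),np.sin(np.radians(t))]),np.array([-np.sin(np.radians(t)),np.cos(np.radians(t))]))
ux,uy=U(t0);s0=10.;pin=C0+s0*uy+8*ux;print('pin',pin)
def tcp(t,xc=-148,yc=131):
    ux,uy=U(t);s=s0-8*np.radians(t-t0);return pin-8*ux-s*uy+xc*ux+yc*uy
now=np.array([630.5,113.1]);print('to contact',(tcp(t0)-now)/10)
p=tcp(t0)
for i in range(1,16):
    t=t0+2*i;q=tcp(t);print(t,((q-p)/10).round(2),q.round(1));p=q
E
```

```text
pin [661.7709391  -97.78869823]
to contact [-1.64953204 -1.93283045]
-36.2 [-0.65 -0.16] [607.5  92.2]
-34.2 [-0.64 -0.18] [601.1  90.4]
-32.2 [-0.64 -0.2 ] [594.7  88.4]
-30.200000000000003 [-0.63 -0.22] [588.4  86.2]
-28.200000000000003 [-0.62 -0.24] [582.1  83.8]
-26.200000000000003 [-0.62 -0.26] [576.   81.2]
-24.200000000000003 [-0.61 -0.28] [569.9  78.3]
-22.200000000000003 [-0.6  -0.31] [563.9  75.3]
-20.200000000000003 [-0.59 -0.33] [558.  72.]
-18.200000000000003 [-0.58 -0.35] [552.2  68.5]
-16.200000000000003 [-0.57 -0.37] [546.6  64.9]
-14.200000000000003 [-0.55 -0.38] [541.  61.]
-12.200000000000003 [-0.54 -0.4 ] [535.6  57. ]
-10.200000000000003 [-0.53 -0.42] [530.4  52.8]
-8.200000000000003 [-0.51 -0.44] [525.2  48.4]
```

Emit:
send_rows --motion '[[[-0.6,-0.7,0,0,0],[-0.5,-0.6,0,0,0],[-0.3,-0.35,0,0,0],[-0.25,-0.28,0,0,0],[-0.32,-0.08,0,1,0],[-0.32,-0.08,0,1,0],[-0.32,-0.09,0,1,0],[-0.32,-0.09,0,1,0],[-0.32,-0.1,0,1,0],[-0.32,-0.1,0,1,0],[-0.32,-0.11,0,1,0],[-0.32,-0.11,0,1,0],[-0.31,-0.12,0,1,0],[-0.31,-0.12,0,1,0]]]'

```text
time: 4.05
tcp_pos: [0.5814, 0.0841, 0.0133]
tool_rot: [[-0.0, 0.474, 0.88], [0.0, 0.88, -0.474], [-1.0, 0.0, -0.0]]
ft_force: [1.7, 1.5, 2.2]
finger_gap: 0.0
```

```bash
python3 look.py s3
```

```text
4.05 [0.5814 0.0841 0.0133] [1.69 1.49 2.24]
tool y deg 61.7025516329705
scene [611.7 -10.6] [123.3 161.3] 62.62 [[511.70001220703125, -28.200000762939453], [654.9000244140625, -102.4000015258789], [711.5999755859375, 7.099999904632568], [568.4000244140625, 81.19999694824219]]
top [607.5 -12.9] [119.4 160.2] 62.83 [[509.0, -29.399999618530273], [651.5, -102.5], [706.0, 3.700000047683716], [563.5, 76.80000305175781]]
```

View pics/s3.png

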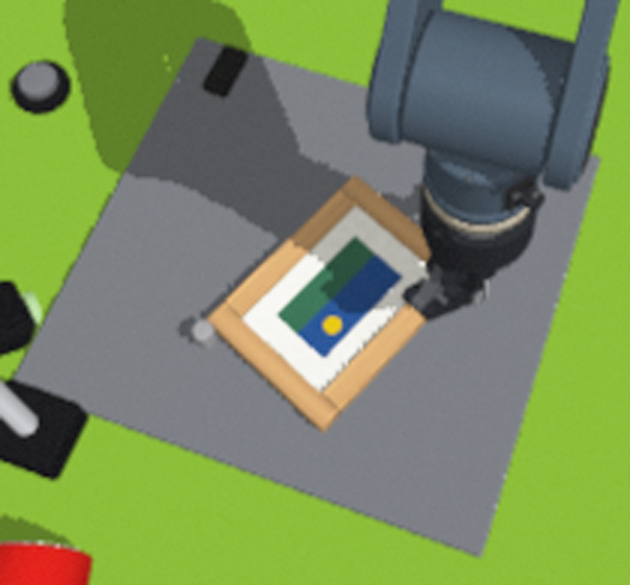

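View pics/s3t.png

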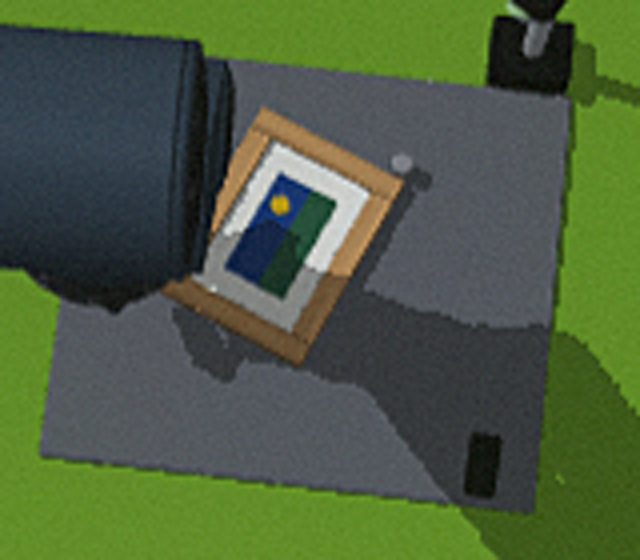

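The frame turned 10.9° with its corner still at the pin, which is at scene crop (203,330). I continue the arc.

Emit:
send_rows --motion '[[[-0.31,-0.13,0,1,0],[-0.31,-0.13,0,1,0],[-0.305,-0.14,0,1,0],[-0.305,-0.14,0,1,0],[-0.3,-0.15,0,1,0],[-0.3,-0.15,0,1,0],[-0.295,-0.16,0,1,0],[-0.295,-0.16,0,1,0],[-0.29,-0.17,0,1,0],[-0.29,-0.17,0,1,0],[-0.285,-0.18,0,1,0],[-0.285,-0.18,0,1,0],[-0.28,-0.19,0,1,0],[-0.28,-0.19,0,1,0],[-0.27,-0.2,0,1,0],[-0.27,-0.2,0,1,0]]]'

```text
time: 5.48
tcp_pos: [0.5348, 0.0575, 0.0133]
tool_rot: [[0.0, 0.213, 0.977], [0.0, 0.977, -0.213], [-1.0, 0.0, 0.0]]
ft_force: [0.6, 1.3, -1.0]
finger_gap: -0.0001
```

```bash
python3 look.py s4
```

```text
5.4833 [0.5348 0.0575 0.0133] [ 0.6   1.33 -1.  ]
tool y deg 77.69858345028632
scene [590.6 -26.2] [122.7 162.2] 78.43 [[498.8999938964844, -70.0], [657.7999877929688, -102.5], [682.4000244140625, 17.700000762939453], [523.5, 50.20000076293945]]
top [586.1 -33.4] [109.5 160.2] 77.82 [[496.20001220703125, -70.0], [652.7999877929688, -103.80000305175781], [675.9000244140625, 3.200000047683716], [519.4000244140625, 37.0]]
```

View pics/s4.png

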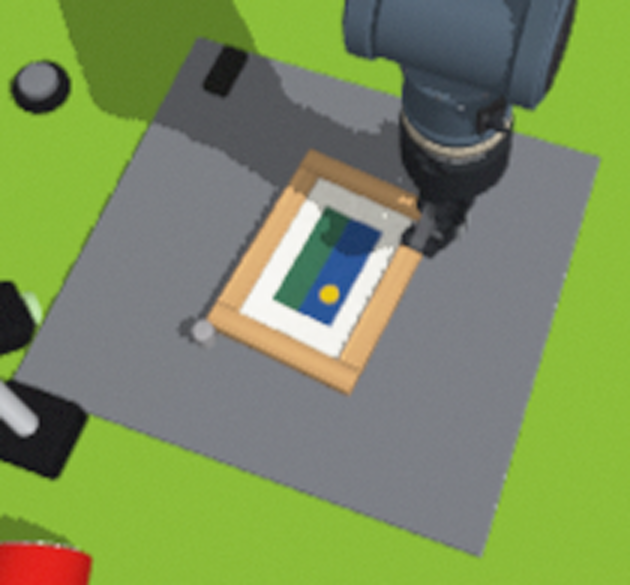

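View pics/s4t.png

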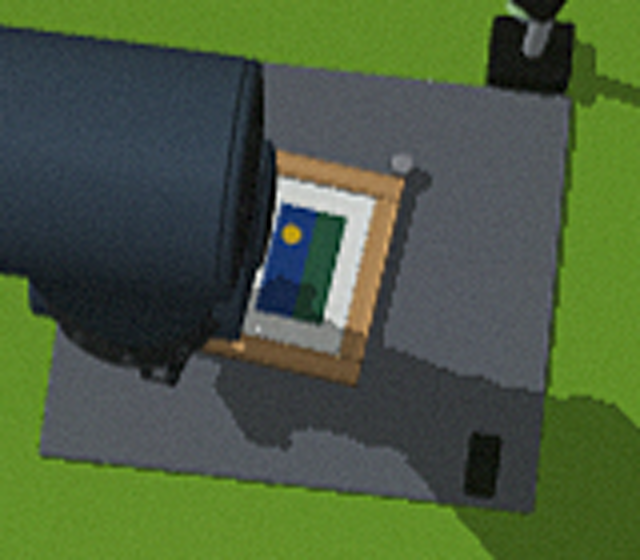

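The frame is at about 78.3° and the board at 85.3°, with the pin corner holding. I make a finer push of about 5.5°.

Emit:
send_rows --motion '[[[-0.265,-0.205,0,1,0],[-0.265,-0.205,0,1,0],[-0.26,-0.21,0,1,0],[-0.26,-0.215,0,1,0],[-0.255,-0.22,0,1,0],[-0.13,-0.11,0,0.5,0],[0,0,0,0,0],[0,0,0,0,0]]]'

```text
time: 6.25
tcp_pos: [0.5203, 0.0458, 0.0133]
tool_rot: [[-0.001, 0.12, 0.993], [-0.0, 0.993, -0.12], [-1.0, -0.0, -0.001]]
ft_force: [-0.2, -0.1, -0.9]
finger_gap: -0.0003
```

```bash
python3 look.py s5
```

```text
6.25 [0.5203 0.0458 0.0133] [-0.17 -0.08 -0.86]
tool y deg 83.09385891410106
scene [584.3 -32.4] [122.6 162.4] 83.99 [[497.20001220703125, -84.9000015258789], [658.5999755859375, -101.9000015258789], [671.5, 20.0], [510.0, 37.0]]
top [579.9 -39.2] [109.3 160. ] 83.78 [[494.5, -84.80000305175781], [653.5, -102.19999694824219], [665.2999877929688, 6.5], [506.29998779296875, 23.799999237060547]]
```

View pics/s5.png

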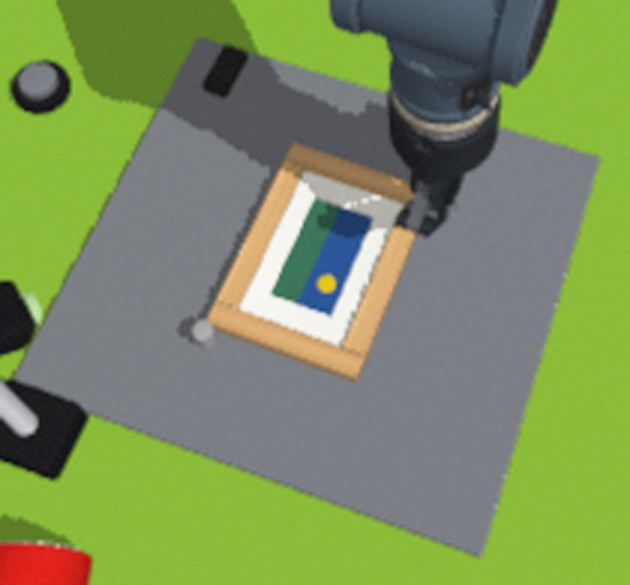

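Frame at about 83.9°, corner still at the pin. I give one small push of about 0.8°, then back off for an unobstructed, finer measurement.

Emit:
send_rows --motion '[[[-0.1,-0.09,0,0.4,0],[-0.1,-0.09,0,0.4,0],[0,0,0,0,0],[0,0,0,0,0],[0.1,0.9,0,0,0],[0.2,1.8,0,0,0],[0,0.5,2.5,0,0],[0,1,3.5,0,0],[0,2,4,0,0],[0,3,3,0,0],[0,4,0,0,0],[0,4,0,0,0],[0,4,0,0,0],[0,4,0,0,0],[0,0,0,0,0]]]'

```text
time: 7.6
tcp_pos: [0.521, 0.3017, 0.1405]
tool_rot: [[0.003, 0.1, 0.995], [0.004, 0.995, -0.1], [-1.0, 0.004, 0.002]]
ft_force: [0.6, -0.7, 0.2]
finger_gap: -0.0002
```

```bash
python3 look.py s6; cat > fine.py <<'E'
import pickle;from h import *
d=pickle.load(open('c.pkl','rb'))
def sides(c,mask,z,tol=5):
    k=big(mask)[:,0].astype(float)+0.0
    P=np.array([ray(c,p,z)[:2] for p in k])*1000
    ct,sz,a=cv2.minAreaRect(P.astype(np.float32));B=cv2.boxPoints((ct,sz,a))
    out=[]
    for i in range(4):
        p,q=B[i],B[(i+1)%4];L=np.linalg.norm(q-p);u=(q-p)/L;n=np.array([-u[1],u[0]])
        s=(P-p)@u;e=abs((P-p)@n);m=(e<tol)&(s>.1*L)&(s<.9*L)
        if m.sum()<10: continue
        X=P[m].astype(np.float32)
        for _ in range(3):
            vx,vy,x0,y0=cv2.fitLine(X,cv2.DIST_HUBER,0,.01,.01).ravel()
            r=abs((X[:,0]-x0)*vy-(X[:,1]-y0)*vx);X=X[r<max(1.0,2*np.median(r))]
        ang=np.degrees(np.arctan2(vy,vx))%180
        out.append((round(L),round((ang+45)%90-45,2),len(X),(round(float(x0),1),round(float(y0),1)), round(float(np.sqrt(np.mean(r**2))),2)))
    return out
for n,(x,y,w,h),(bx,by,bw,bh) in (('scene',(195,235,110,120),(130,190,220,190)),('top',(250,110,90,110),(235,105,145,125))):
    c=d[n];hsv=cv2.cvtColor(c['pixels'],cv2.COLOR_RGB2HSV)
    H,S,V=[hsv[:,:,i].astype(int) for i in range(3)]
    r=np.zeros(H.shape,bool);r[y:y+h,x:x+w]=1
    g=np.zeros(H.shape,bool);g[by:by+bh,bx:bx+bw]=1
    print(n);[print('  frame',o) for o in sides(c,r&(H>5)&(H<25)&(S>70)&(V>60),.022)]
    m=(g&~((H>30)&(H<50)&(S>110))).astype(np.uint8)
    if n=='top' or 1: m=cv2.morphologyEx(m,cv2.MORPH_OPEN,np.ones((5,5)))
    [print('  board',o) for o in sides(c,m,.008,6)]
E
python3 fine.py
```

```text
7.6 [0.521  0.3017 0.1405] [ 0.59 -0.75  0.17]
tool y deg 84.25927622896835
scene [583.5 -33.3] [122.4 162.4] 84.37 [[496.6000061035156, -86.19999694824219], [658.2999877929688, -102.19999694824219], [670.2999877929688, 19.600000381469727], [508.6000061035156, 35.599998474121094]]
top [579.4 -34.8] [119.7 160.1] 84.55 [[494.1000061035156, -86.80000305175781], [653.4000244140625, -102.0], [664.7999877929688, 17.100000381469727], [505.3999938964844, 32.400001525878906]]
scene
  frame (162, np.float32(-5.5), 49, (586.1, -93.9), 0.63)
  frame (122, np.float32(-5.75), 33, (662.7, -44.2), 0.5)
  frame (162, np.float32(-5.36), 49, (591.5, 26.4), 0.57)
  frame (122, np.float32(-5.75), 36, (504.9, -11.9), 0.66)
  board (423, np.float32(-5.54), 20, (781.5, -196.3), 0.48)
  board (369, np.float32(-4.63), 117, (628.1, 142.9), 0.58)
  board (423, np.float32(-4.48), 101, (427.1, -30.8), 0.75)
top
  frame (161, np.float32(-4.98), 30, (574.3, -93.4), 0.63)
  frame (120, np.float32(-6.32), 23, (657.2, -45.4), 0.7)
  frame (161, np.float32(-5.66), 40, (583.9, 23.5), 0.8)
  frame (120, np.float32(-5.26), 33, (500.4, -28.6), 0.87)
  board (323, np.float32(-4.64), 83, (567.9, -212.9), 0.81)
  board (360, np.float32(-4.51), 76, (740.6, -45.0), 0.81)
  board (323, np.float32(-4.79), 80, (600.0, 142.7), 0.84)
  board (360, np.float32(-4.56), 86, (425.2, -16.3), 0.78)
```

View pics/s6.png

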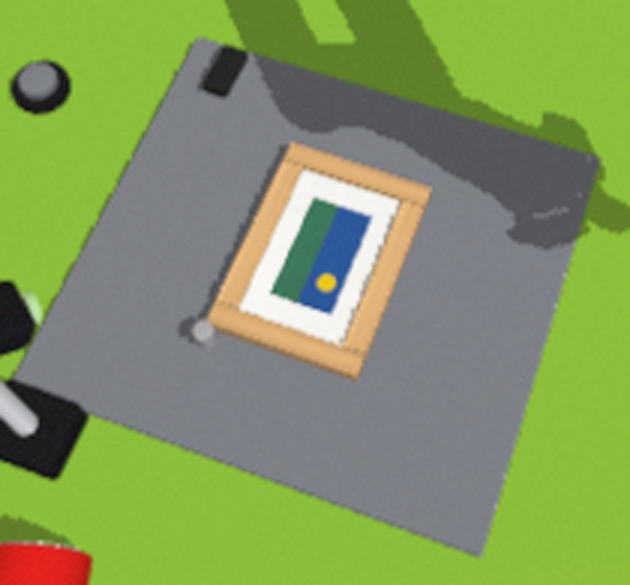

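View pics/s6t.png

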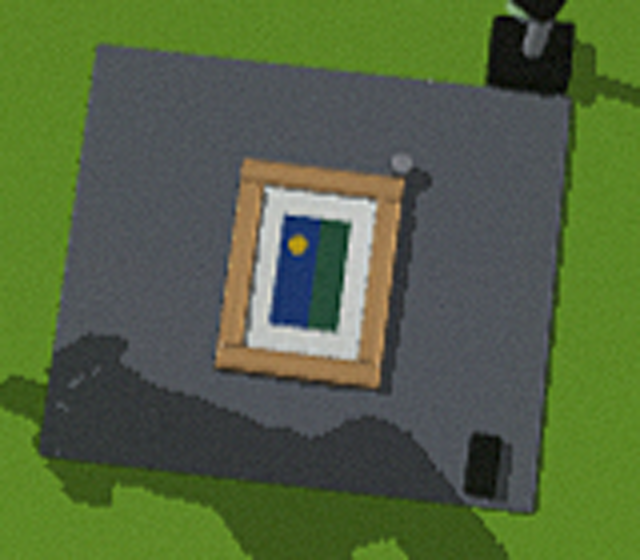

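With the arm clear, the frame reads about -5.5° and the board about -4.6°, so roughly 0.9° more is needed. I return to the contact point.

Emit:
send_rows --motion '[[[-0.1,-4,0,0,0],[-0.1,-4,0,0,0],[-0.1,-4,0,0,0],[-0.1,-4,0,0,0],[0,-3,-3,0,0],[0,-2,-4,0,0],[0,-1,-3.2,0,0],[0,-0.5,-1.7,0,0],[0,0,-0.8,0,0],[0,0,0,0,0],[0,0,0,0,0]]]'

```text
time: 8.62
tcp_pos: [0.5175, 0.0709, 0.0165]
tool_rot: [[-0.001, 0.107, 0.994], [-0.0, 0.994, -0.107], [-1.0, -0.0, -0.001]]
ft_force: [-1.0, 0.3, 0.6]
finger_gap: 0.0003
```

Emit:
send_rows --motion '[[[0.08,-0.8,-0.3,0,0],[0,-0.8,0,0,0],[0,-0.6,0,0,0],[0,-0.4,0,0,0],[-0.06,-0.1,0,0.2,0],[-0.08,-0.1,0,0.3,0],[-0.08,-0.09,0,0.3,0],[0,0,0,0,0],[0,0,0,0,0]]]'

```text
time: 9.37
tcp_pos: [0.5161, 0.0424, 0.0133]
tool_rot: [[-0.0, 0.092, 0.996], [-0.0, 0.996, -0.092], [-1.0, -0.0, -0.0]]
ft_force: [-0.5, 0.7, 0.6]
finger_gap: -0.0001
```

```bash
python3 look.py s7; python3 fine.py | grep -v board
```

```text
9.3667 [0.5161 0.0424 0.0133] [-0.51  0.75  0.64]
tool y deg 84.72765575151524
scene [582.7 -34.2] [122.5 162.6] 85.35 [[496.70001220703125, -88.69999694824219], [658.7999877929688, -101.9000015258789], [668.7000122070312, 20.299999237060547], [506.70001220703125, 33.400001525878906]]
top [577.7 -52.6] [ 86.8 159.9] 84.73 [[494.1000061035156, -88.5], [653.2999877929688, -103.19999694824219], [661.2999877929688, -16.799999237060547], [502.1000061035156, -2.0999999046325684]]
scene
  frame (163, np.float32(-4.63), 49, (580.3, -94.4), 0.64)
  frame (123, np.float32(-4.91), 34, (662.4, -40.3), 0.51)
  frame (163, np.float32(-4.59), 39, (601.5, 24.6), 0.57)
  frame (123, np.float32(-4.85), 34, (502.8, -28.9), 0.7)
top
  frame (162, np.float32(-4.34), 35, (569.5, -94.1), 0.73)
  frame (111, np.float32(-4.07), 18, (655.3, -53.7), 0.66)
  frame (111, np.float32(-4.31), 22, (498.7, -29.6), 0.72)
```

Scene long edges now read -4.6°, matching the board. I back straight off, lift and look from clear.

Emit:
send_rows --motion '[[[0.05,0.6,0,0,0],[0.1,1.4,0,0,0],[0,1,1,0,0],[0,1,3,0,0],[0,2,4,0,0],[0,3,4,0,0],[0,4,1.5,0,0],[0,4,0,0,0],[0,4,0,0,0],[0,4,0,0,0],[0,0,0,0,0]]]'

```text
time: 10.38
tcp_pos: [0.5171, 0.2922, 0.1398]
tool_rot: [[0.003, 0.086, 0.996], [0.004, 0.996, -0.086], [-1.0, 0.004, 0.003]]
ft_force: [1.7, 0.7, -0.2]
finger_gap: -0.0002
```

```bash
python3 look.py s8; python3 fine.py; python3 - <<'E'
import pickle;from h import *
d=pickle.load(open('c.pkl','rb'))
c=d['scene'];print('cylinder foot',ray(c,(165,179),0).round(3),'orange',ray(c,(116,222),.01).round(3))
for n,(x,y,w,h) in (('scene',(138,205,32,26)),('top',(385,180,32,36))):
    c=d[n];hsv=cv2.cvtColor(c['pixels'],cv2.COLOR_RGB2HSV);m=np.zeros(hsv.shape[:2],bool);m[y:y+h,x:x+w]=1
    m&=(hsv[:,:,1]<90)
    b=big(m);M=cv2.moments(b);u=(M['m10']/M['m00'],M['m01']/M['m00']);print(n,u,M['m00'],ray(c,u,.009).round(4))
cv2.imwrite('pics/btn.png',cv2.resize(d['top']['pixels'][:,:,::-1][140:260,360:470],None,fx=5,fy=5))
E
```

```text
10.3833 [0.5171 0.2922 0.1398] [ 1.73  0.71 -0.22]
tool y deg 85.08529370672585
scene [582.7 -34.2] [122.5 162.6] 85.31 [[496.70001220703125, -88.5999984741211], [658.7000122070312, -101.9000015258789], [668.7000122070312, 20.200000762939453], [506.70001220703125, 33.5]]
top [578.7 -35.9] [119.4 160.1] 85.29 [[494.1000061035156, -88.80000305175781], [653.5999755859375, -102.0], [663.4000244140625, 17.0], [503.8999938964844, 30.100000381469727]]
scene
  frame (163, np.float32(-4.63), 49, (580.3, -94.4), 0.64)
  frame (123, np.float32(-4.75), 30, (663.5, -28.5), 0.44)
  frame (163, np.float32(-4.66), 46, (592.8, 25.2), 0.56)
  frame (123, np.float32(-4.36), 32, (503.1, -25.4), 0.62)
  board (423, np.float32(-5.4), 21, (781.6, -195.1), 0.49)
  board (369, np.float32(-4.61), 112, (631.8, 142.5), 0.56)
  board (423, np.float32(-4.54), 98, (427.2, -30.4), 0.72)
top
  frame (161, np.float32(-4.28), 41, (571.5, -94.2), 0.84)
  frame (120, np.float32(-4.66), 25, (656.4, -43.8), 0.65)
  frame (161, np.float32(-4.79), 36, (581.8, 22.2), 0.69)
  frame (120, np.float32(-4.95), 33, (499.8, -28.7), 0.86)
  board (378, np.float32(-4.66), 89, (579.8, -213.9), 0.81)
  board (378, np.float32(-4.9), 86, (613.4, 141.4), 0.82)
  board (360, np.float32(-4.56), 86, (425.2, -16.3), 0.78)
cylinder foot [ 0.366 -0.335  0.   ] orange [ 0.527 -0.394  0.01 ]
scene (153.10232558139535, 218.47674418604652) 215.0 [ 0.4936 -0.309   0.009 ]
top (400.79254079254076, 201.511655011655) 143.0 [ 0.4902 -0.3101  0.009 ]
```

View pics/btn.png

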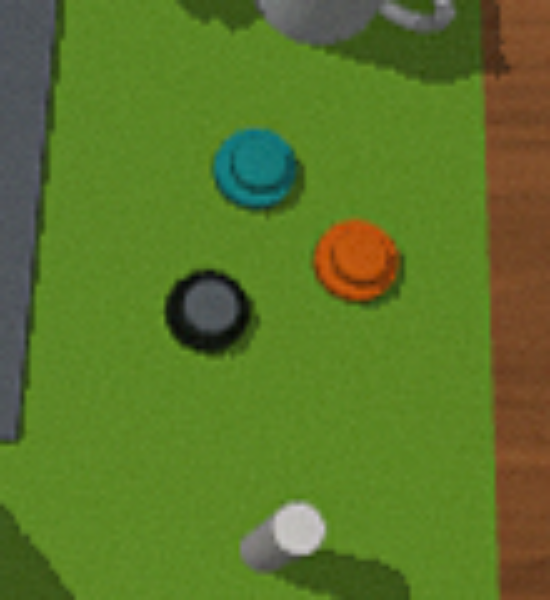

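View pics/s8t.png

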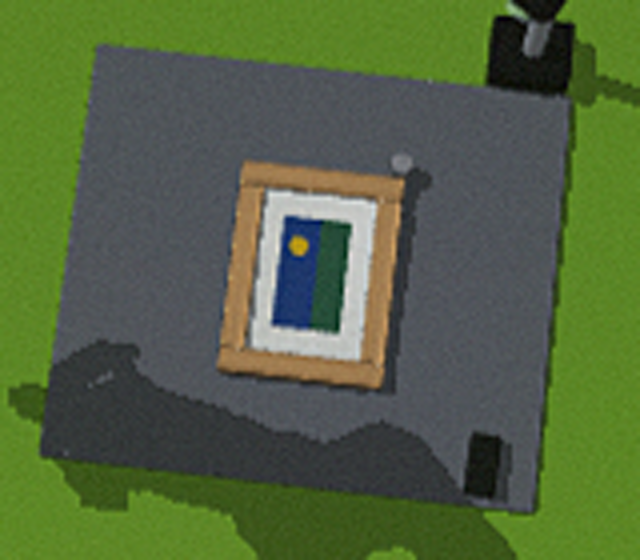

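The clear view gives mean edge angles of -4.65° for the frame and for the board in both cameras. The corner sits at the pin, at top crop (401,165). Next I move over the black button at about (0.492, -0.310).

Emit:
send_rows --motion '[[[-0.12,-3,0,0,0],[-0.12,-3,0,0,0],[-0.12,-3,0,0,0],[-0.12,-3,0,0,0],[-0.12,-3,0,0,0],[-0.12,-3,0,0,0],[-0.12,-3,0,0,0],[-0.12,-3,0,0,0],[-0.12,-3,0,0,0],[-0.12,-3,0,0,0],[-0.12,-3,0,0,0],[-0.12,-3,0,0,0],[-0.12,-3,0,0,0],[-0.12,-3,0,0,0],[-0.12,-3,0,0,0],[-0.12,-3,0,0,0],[-0.12,-3,0,0,0],[-0.12,-3,0,0,0],[-0.12,-3,0,0,0],[-0.12,-3,0,0,0]]]'

```text
time: 12.15
tcp_pos: [0.4916, -0.3171, 0.1386]
tool_rot: [[-0.002, 0.095, 0.996], [0.001, 0.996, -0.095], [-1.0, 0.001, -0.002]]
ft_force: [0.4, -0.5, 0.5]
finger_gap: 0.0
```

Emit:
send_rows --motion '[[[0,0,0,0,0],[0,0,0,0,0],[0,0,0,0,0]]]'

```text
time: 12.4
tcp_pos: [0.4921, -0.3147, 0.1383]
tool_rot: [[-0.002, 0.094, 0.996], [0.002, 0.996, -0.094], [-1.0, 0.002, -0.002]]
ft_force: [0.3, 0.3, 0.0]
finger_gap: -0.0
```

Shift y by +4 mm and descend to about 2 cm above the button.

Emit:
send_rows --motion '[[[0,0.4,-3,0,0],[0,0,-3,0,0],[0,0,-2,0,0],[0,0,-1.4,0,0],[0,0,-0.6,0,0],[0,0,0,0,0],[0,0,0,0,0]]]'

```text
time: 12.98
tcp_pos: [0.4938, -0.3102, 0.0389]
tool_rot: [[-0.0, 0.091, 0.996], [0.0, 0.996, -0.091], [-1.0, 0.0, -0.0]]
ft_force: [-0.2, -0.2, 0.8]
finger_gap: 0.0
```

```bash
python3 - <<'E'
from station import telemetry, imaging
from h import *
print(telemetry.get_state()['tcp_pos'])
w=imaging.camera('wrist')['pixels'];s=imaging.camera('scene')
cv2.imwrite('pics/w9.png',np.hstack([cv2.resize(w[:,:,::-1],(480,360)),cv2.resize(s['pixels'][:,:,::-1][185:265,95:165],(315,360))]))
E
```

```text
[ 0.49383838 -0.31022904  0.03888938]
```

View pics/w9.png

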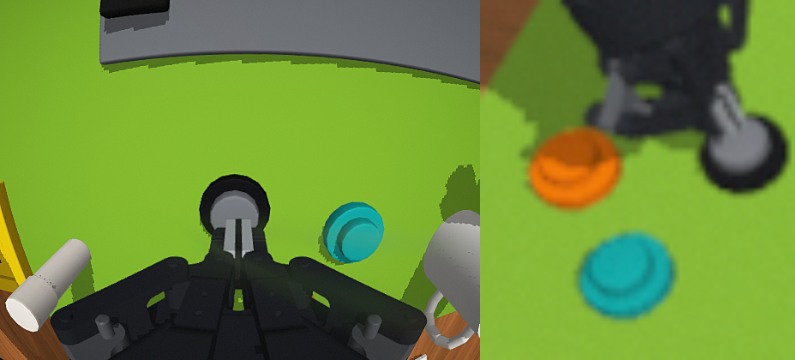

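The wrist view shows the shut fingertips (238,235) centred over the grey button of the black housing (235,208). The turquoise look-alike is to the right, clear of the fingers. I press now.

Emit:
send_rows --motion '[[[0,0,-1,0,0],[0,0,-0.8,0,0],[0,0,-0.4,0,0],[0,0,-0.3,0,0],[0,0,-0.2,0,0],[0,0,0,0,0]]]'

```text
time: 13.58
tcp_pos: [0.4944, -0.3115, 0.0156]
tool_rot: [[0.001, 0.092, 0.996], [-0.001, 0.996, -0.092], [-1.0, -0.001, 0.002]]
ft_force: [-4.0, 3.4, 27.2]
finger_gap: -0.0001
```

```bash
python3 - <<'E'
from station import telemetry, imaging
from h import *
s=telemetry.get_state();print(s['tcp_pos'],s['ft_force'],s['ft_torque'])
w=imaging.camera('wrist')['pixels'];s=imaging.camera('scene')
cv2.imwrite('pics/w10.png',np.hstack([cv2.resize(w[:,:,::-1],(480,360)),cv2.resize(s['pixels'][:,:,::-1][185:265,95:165],(315,360))]))
cv2.imwrite('pics/w10b.png',cv2.resize(w[:,:,::-1][180:320,200:370],None,fx=4.5,fy=4.2,interpolation=cv2.INTER_CUBIC))
print(telemetry.get_state()['ft_force'],telemetry.get_state()['tcp_pos'])
E
```

```text
[ 0.49439752 -0.31153131  0.01557452] [-4.00576093  3.38892452 27.16699092] [ 0.66309147  0.73164148 -0.03736926]
[-4.22894469  3.80047343 27.26443616] [ 0.49439722 -0.31149739  0.01555949]
```

View pics/w10.png

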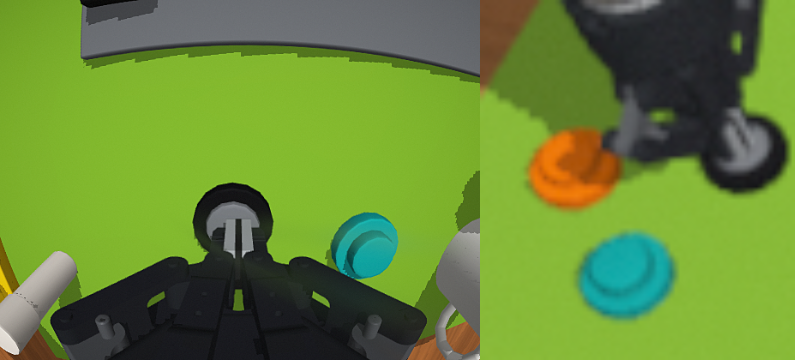

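View pics/w10b.png

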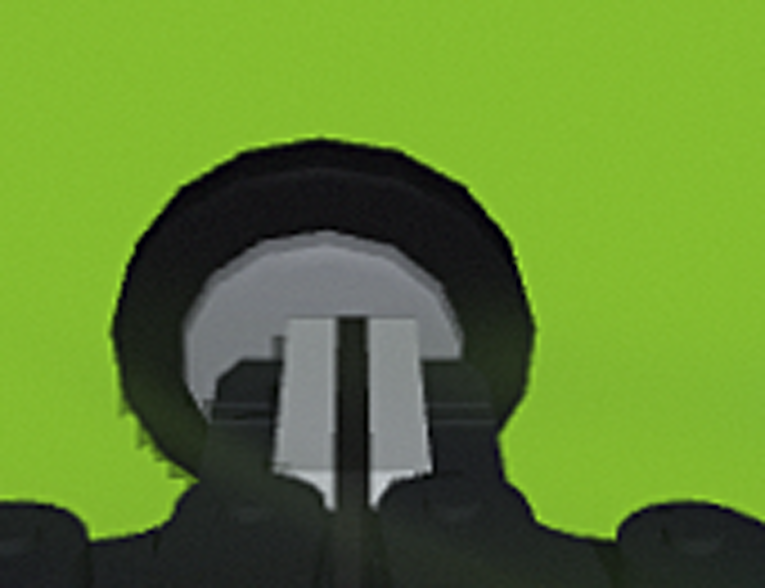

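```bash
python3 - <<'E'
from h import *
a=cv2.imread('pics/w9.png')[160:260,180:300];b=cv2.imread('pics/w10.png')[160:260,180:300]
cv2.imwrite('pics/cmp.png',np.hstack([cv2.resize(x,(395,330),interpolation=cv2.INTER_CUBIC) for x in (a,b)]))
E
```

```text
(no output)
```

View pics/cmp.png

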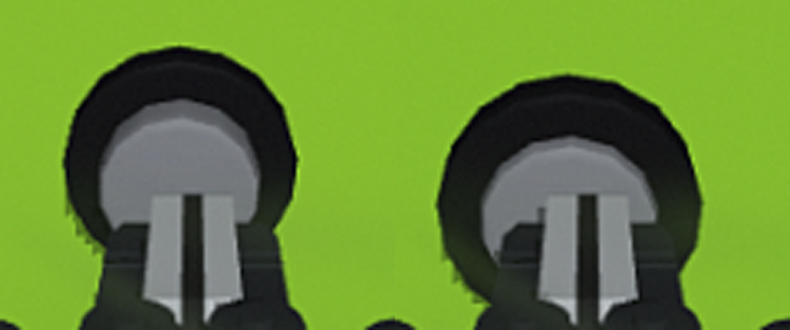

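The force is 27 N while the button is only partly down, so something else is carrying load. I back up in small steps to read force against height.

Emit:
send_rows --motion '[[[0,0,0.15,0,0],[0,0,0,0,0]]]'

```text
time: 13.85
tcp_pos: [0.4944, -0.3115, 0.0158]
tool_rot: [[0.002, 0.092, 0.996], [-0.002, 0.996, -0.092], [-1.0, -0.001, 0.002]]
ft_force: [-2.0, 2.5, 19.9]
finger_gap: 0.0002
```

Emit:
send_rows --motion '[[[0,0,0.15,0,0],[0,0,0,0,0]]]'

```text
time: 14.02
tcp_pos: [0.4943, -0.3115, 0.0159]
tool_rot: [[0.001, 0.093, 0.996], [-0.001, 0.996, -0.093], [-1.0, -0.001, 0.002]]
ft_force: [-0.4, 1.2, 11.5]
finger_gap: -0.0001
```

Emit:
send_rows --motion '[[[0,0,0.2,0,0],[0,0,0,0,0]]]'

```text
time: 14.18
tcp_pos: [0.4943, -0.3115, 0.0172]
tool_rot: [[0.001, 0.093, 0.996], [-0.001, 0.996, -0.093], [-1.0, -0.001, 0.001]]
ft_force: [-0.4, -0.1, 3.1]
finger_gap: 0.0001
```

Emit:
send_rows --motion '[[[0,0,1,0,0],[0,0,0,0,0]]]'

```text
time: 14.35
tcp_pos: [0.4941, -0.3114, 0.0275]
tool_rot: [[0.001, 0.092, 0.996], [-0.001, 0.996, -0.092], [-1.0, -0.001, 0.001]]
ft_force: [0.5, -1.0, 0.1]
finger_gap: -0.0001
```

A hard stop shows at z of about 15.9 mm, and it feels springy just above that. I need to know where contact begins to tell whether that stop is the full 6 mm of travel, so I step down slowly.

Emit:
send_rows --motion '[[[0,0,-0.4,0,0],[0,0,0,0,0],[0,0,0,0,0]]]'

```text
time: 14.6
tcp_pos: [0.4934, -0.3107, 0.0219]
tool_rot: [[-0.001, 0.092, 0.996], [0.001, 0.996, -0.092], [-1.0, 0.001, -0.001]]
ft_force: [-0.0, 0.6, 0.6]
finger_gap: 0.0004
```

Emit:
send_rows --motion '[[[0,0,-0.2,0,0],[0,0,0,0,0],[0,0,0,0,0]]]'

```text
time: 14.85
tcp_pos: [0.4935, -0.3108, 0.0203]
tool_rot: [[-0.001, 0.092, 0.996], [0.001, 0.996, -0.092], [-1.0, 0.001, -0.001]]
ft_force: [-0.3, 0.5, 2.4]
finger_gap: 0.0
```

Emit:
send_rows --motion '[[[0,0,-0.15,0,0],[0,0,0,0,0],[0,0,0,0,0]]]'

```text
time: 15.1
tcp_pos: [0.4935, -0.3108, 0.019]
tool_rot: [[-0.001, 0.092, 0.996], [0.001, 0.996, -0.092], [-1.0, 0.0, -0.001]]
ft_force: [-0.9, 0.8, 2.3]
finger_gap: 0.0002
```

Emit:
send_rows --motion '[[[0,0,-0.15,0,0],[0,0,0,0,0],[0,0,0,0,0]]]'

```text
time: 15.35
tcp_pos: [0.4936, -0.3108, 0.0175]
tool_rot: [[-0.001, 0.092, 0.996], [0.0, 0.996, -0.092], [-1.0, 0.0, -0.001]]
ft_force: [-1.9, 0.2, 3.3]
finger_gap: -0.0002
```

Emit:
send_rows --motion '[[[0,0,-0.15,0,0],[0,0,0,0,0],[0,0,0,0,0]]]'

```text
time: 15.6
tcp_pos: [0.4936, -0.3108, 0.0161]
tool_rot: [[-0.0, 0.092, 0.996], [0.0, 0.996, -0.092], [-1.0, 0.0, -0.0]]
ft_force: [-2.4, 0.2, 4.5]
finger_gap: -0.0002
```

Emit:
send_rows --motion '[[[0,0,-0.1,0,0],[0,0,0,0,0],[0,0,0,0,0]]]'

```text
time: 15.85
tcp_pos: [0.4936, -0.3108, 0.016]
tool_rot: [[-0.0, 0.092, 0.996], [0.0, 0.996, -0.092], [-1.0, 0.0, -0.0]]
ft_force: [-2.8, 1.4, 9.8]
finger_gap: 0.0004
```

Contact starts at about 21.5 mm, the spring reads about 4 N at 16.1 mm, and the hard stop follows. That matches the full 6 mm of travel at 4 N, so the button is fully down. The tip reaches about 4 mm past the TCP. I release it and rise clear.

Emit:
send_rows --motion '[[[0,0,0.5,0,0],[0,0,1,0,0],[0,0,2,0,0],[0,0,3.5,0,0],[0,0,4,0,0],[0,0,4,0,0],[-1,-1,3,0,0],[-2,-3,0,0,0],[-2,-3,0,0,0],[-2,-3,0,0,0],[-2,-3,0,0,0],[0,-2,0,0,0],[0,0,0,0,0],[0,0,0,0,0]]]'

```text
time: 17.02
tcp_pos: [0.4036, -0.4622, 0.1951]
tool_rot: [[0.001, 0.095, 0.996], [-0.001, 0.996, -0.095], [-1.0, -0.0, 0.001]]
ft_force: [-0.5, 1.0, 1.6]
finger_gap: 0.0001
```

```bash
python3 look.py s11; python3 fine.py|grep frame; python3 - <<'E'
import pickle;from h import *
d=pickle.load(open('c.pkl','rb'))
cv2.imwrite('pics/fin.png',d['scene']['pixels'][:,:,::-1])
d0=pickle.load(open('c0.pkl','rb'));print(cv2.absdiff(d['scene']['pixels'],d0['scene']['pixels'])[:, :].max(2)[300:390,350:480].max())
E
```

```text
17.0167 [ 0.4036 -0.4622  0.1951] [-0.47  1.02  1.57]
tool y deg 84.568953477269
scene [582.7 -34.3] [122.2 162.6] 85.35 [[496.70001220703125, -88.5999984741211], [658.7999877929688, -101.80000305175781], [668.7000122070312, 20.100000381469727], [506.6000061035156, 33.20000076293945]]
top [578.7 -35.9] [119.4 160.2] 85.29 [[493.8999938964844, -88.80000305175781], [653.5999755859375, -102.0], [663.4000244140625, 17.0], [503.70001220703125, 30.100000381469727]]
  frame (163, np.float32(-4.58), 43, (582.1, -94.4), 0.57)
  frame (122, np.float32(-4.88), 34, (662.6, -38.4), 0.53)
  frame (163, np.float32(-4.58), 49, (591.4, 25.3), 0.59)
  frame (122, np.float32(-4.36), 32, (503.1, -25.4), 0.62)
  frame (161, np.float32(-3.85), 32, (569.0, -94.2), 0.74)
  frame (120, np.float32(-4.66), 25, (656.4, -43.8), 0.65)
  frame (161, np.float32(-4.81), 37, (583.3, 22.1), 0.7)
  frame (120, np.float32(-4.77), 30, (500.0, -28.2), 0.81)
9
```

View pics/fin.png

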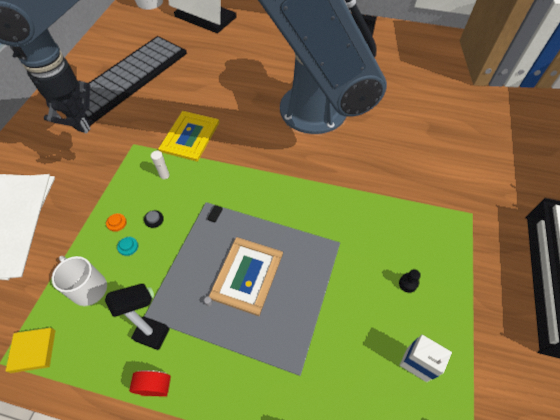

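View pics/s11.png

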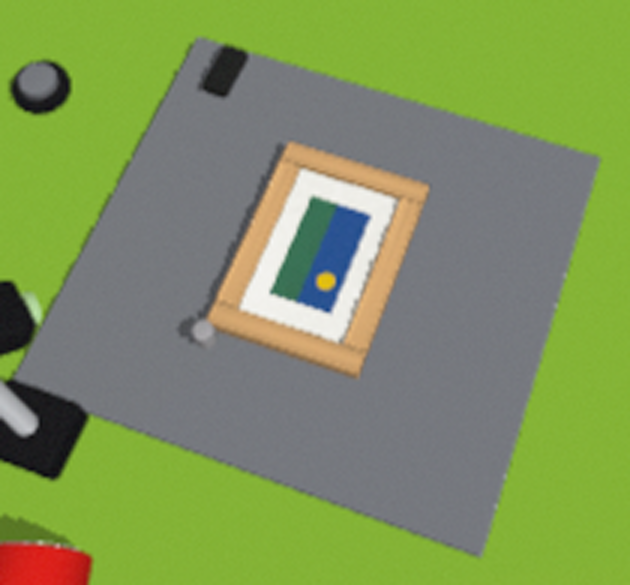

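The frame is square on the board with its corner at the pin (crop (205,328)). The button is back up at scene (153,217), and the bystanders are where they started. I'm handing in.

```bash
python3 -c "
from station import bot
print(bot.close_job())"
```

```text
the job is handed in; nothing more can be done
None
```

The frame is square to the board with its corner still at the pin, and the capture button was pressed fully down and released. I handed the job in at about 17 s.

- **Frame:** I pushed it beside the free corner in several short arcs, about 33.6° in all. The last views put both frame and board at about -4.6°. Individual edge fits scatter by a few tenths of a degree, and one top-camera edge read -3.85°.
- **Camera disagreement:** the two cameras differ by about 4–5 mm in x, so I used mean positions. The pin contact I judged from the images.
- **Button:** the first press reached a 27 N reading on the fingertips, higher than I expected. I backed off and pressed again slowly. Contact began at about 21.5 mm, the spring read about 4 N, and there was a hard stop at 16 mm, which fits the full 6 mm of travel. As a result the button was pressed twice. It was back up in the final view.
- **Bystanders:** the mug, stamp, eraser, carton and look-alikes look unmoved by eye. A pixel comparison with the first picture, run only around the carton, showed no change there.

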